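Close the slide clamp: seat the thumbscrew, back off a quarter turn, hold

ROBOT

A 6-joint arm with a two-finger parallel gripper is mounted at the origin on a cart in front of the work surface, level with it; the furniture and walls round the work are solid. World frame = base frame: x ahead of the robot, y to its left, z up, the work surface at z = 0. Lengths are in m, angles in degrees, forces in N, time in s.
With the tool pointing down it reaches from about 0.4 to 0.825 m from the base axis. Payload 7 kg.
Tool frame: the origin (TCP) lies midway between the tips of the shut fingers; the grasp point (between the pads) lies 19 mm behind it (ctrl.grasp_offset is the distance from the TCP to the grasp point, in m); z points along the fingers, x is the direction in which the jaws open and shut, and the axes are right-handed (so a half turn about z gives the same grasp; the last joint's range is limited). The gripper opens to 88 mm and grips with 3 to 60 N. Pads are 19 mm wide; open, the fingers measure 130 mm over their backs; the gripper's body (78 mm by 193 mm) begins 47 mm behind the grasp point.
Start: joints at [-55.113, 20.546, 0.682, 0, -70.136, -16.507], TCP at [0.213, -0.641, 0.204] pointing down, gripper open.
Joint ranges: [-176.03, 176.03], [-82.01, 121.73], [-58.28, 71.71], [-173.87, 95.51], [-174.79, -0.11], [-173.66, 173.66]. Speed limits (degrees/s): [136.94, 136.94, 172.46, 180, 180, 180].

INTERFACE

Orientations are given as [roll, pitch, yaw] about the fixed x, y, z axes, in that order (R = Rz(yaw) Ry(pitch) Rx(roll)).
In Python, from plant import sensors, snapshot, order, ctrl gives the robot as it stands.
- The arm moves only by the tool send_rows, never from a script. Its argument "commands" is a list of rows, each a list of 3 entries, a list of its own where there are three numbers: the closure, from 0 (fully open) to 1 (shut), then the shift along the world's x, y, z in units of 0.25 m (1.0 is 0.25 m), then the turn, a rotation vector about the world's x, y, z in units of 360 degrees (1.0 is 360 degrees). In form: [[hand, [x, y, z], [ax, ay, az]], ...]. A call has 1 to 12 rows; each row shifts and turns the pose as measured when the row begins; what a row does not reach is not made up. A row lasts 1/10 s, in which the tool goes at most 50 mm and 8.59 degrees, less where a joint would pass 70% of its speed; a pose out of reach is approached as far as the arm can. A call with a number of a shift or a turn outside -1 to 1 is refused whole. A call with a gripper value outside its range is refused whole. The fingers move at their own pace and stop on an object; the grip force is fixed at half the most. Time passes only in rows, so rows that do not move let the fingers close. It gives the time, the measured TCP pose, the force and the opening at its end, in the units of the state.
- sensors.get_obs(): the state, without advancing time (a new reading comes with each control period).
- snapshot(name): name is "side" or "top" or "wrist"; returns a dict with "color" (420x560x3 uint8, blue, green, red), "z_map" (420x560 float32, m along the optical axis (not along the pixel's ray), 0 where there is no reading), "mtx" (3x3 intrinsics, pixels), "k1" (the pictures are not rectified: a ray, as slopes to the right and down, at radius r is drawn at 1 + k1 r^2 times it, then the intrinsics apply), "xyz" and "attitude" of the camera in the world. Camera axes: x right, y down, z forward; pixel columns grow to the right and rows downward; lengths in m; the calibration is good to about 2 mm. A picture is of the moment at which its call begins.
- order.close_job(): hands the job in, once; it reports no verdict.
The state is a dict: "clock": time; "joint_pos": joint angles; "qvel": joint speeds; "tau": joint torques, N m; "tool_pos": TCP position; "orientation": TCP orientation; "force": force on the tool from outside, world axes, zero at the start; "moment": the same for the moment, N m; "opening": finger opening in m.
Only numpy, scipy, OpenCV 4.12 (cv2) and the standard library are available. Lean on these libraries where they do the work, as an engineer would, in place of code of your own. Each camera call takes 0.05 s, during which the arm holds its last target.

TASK

The slides are loaded in the small clamp. Swing the clamp's arm over them until it meets its stop, turn the thumbscrew clockwise (seen from above) until it seats, then back it off a quarter turn and hold it there. Finish with the gripper still closed on the screw's flat head, with the arm at its stop, and leave the slides and the other loose things where they are.

Things in the scene. Friction and masses are not known exactly. Their poses are not given: they have to be found in the camera images.
- pivot_point (a point): point on the vertical pivot axis of the clamp's dark steel arm, half-way up the arm, 58 mm above the worktop. Its axes are the base's: z up, +y along the base from the round pivot pillar to the nest of slides, +x away from the robot. The arm is 16 mm thick (50 to 66 mm above the worktop); the cap over the pivot reaches 74 mm.
- slide_clamp: the clamp's aluminium base plate, 104 (x) x 164 (y) x 12 mm, fixed to the worktop; origin: centre of its underside. Pivot pillar at y = -55 mm, nest of slides at y = +45 mm; a square steel stop pillar, 62 mm high, stands behind the closed arm at x = +20, y = -12 mm.
- clamp_arm (a joint): angle of the arm about the vertical pivot, rad: 0 = closed against its stop, the arm pointing along the base's +y and the screw over the slides; positive = swung open, counter-clockwise seen from above, towards the robot (starts 0.4 to 1.05). Friction 0.35 N m, so it stays where it is left. The screw's axis is 100 mm from the pivot.
- screw_head: flat steel spade head of the thumbscrew at the arm's free end: 48 mm long with round ends, 10 mm thick, 25 mm high, upright on a 12 mm neck with a 22 mm collar (collar top 75 mm above the worktop). Origin: its centre, on the screw's axis, 104 mm above the worktop (it does not rise or fall as it turns); x along its length, y across the 10 mm, z up. Half a turn looks the same.
- thumbscrew (a joint): angle of the thumbscrew relative to the arm, rad: grows as it is screwed down, clockwise seen from above; seats hard at 4.0, turns back from there to 0 (starts 1.2 to 2.6). Friction about 0.08 N m. Seated with the arm closed, the head's length points 45 degrees clockwise from the base's +x axis. It drives a rubber foot under the arm down 8 mm a turn, onto the slides.
- slides_center (a point): centre of a banded stack of glass slides, 76 x 27 x 12 mm, loose in the nest of low white rails on the base plate, on the base's axis 100 mm from the pivot, long side across the base. Leave it alone.
- dish_center (a point): centre of a loose round culture dish with lid, 90 mm across, 17 mm high, beside the clamp. Leave it alone.
- oil_center (a point): centre of a small loose brown bottle with white cap, 32 mm across, 62 mm high, behind the clamp. Leave it alone.
- tweezers_center (a point): centre of loose steel forceps, 127 x 14 x 8 mm, lying in front of the clamp. Leave them alone.
- cradle_center (a point): centre of a loose white V-shaped tube cradle, 60 x 30 x 18 mm, beside the clamp. Leave it alone.
Things that resemble listed ones, but are neither listed nor needed, are in the scene too. What is shaped like the slide_clamp but purple is not meant.

How it is judged:
By the outcome, as a careful person would: the job done as asked, in the order asked, and still so for the second after the job is handed in, while the arm keeps its last pose, push and grip.
It also fails if it takes over 64 s, if anything falls off the work surface, if the arm or the gripper's body presses on something with over 40 N, if the wrist force passes 120 N, or if a joint passes its speed limit or range.

## Working session

There is one attempt and no reset: what is moved stays moved. The work goes in short steps, Python scripts to look and compute and a tool call to move; the robot and the scene stay as the last step left them, time stands still between calls to the robot, and variables do not carry over. Pictures are saved under pics/ and viewed, and the job is handed in when it is done.

Besides the shell and the picture viewer there is one more tool, called after "Emit:" in YAML: its name, and indented under it one key for each argument. send_rows: Moves the arm, as the interface text tells. Its arguments: {"type":"object","properties":{"commands":{"type":"array","items":{"type":"array"}}},"required":["commands"]}

```bash
ls; mkdir -p pics
python3 - <<'E'
from plant import sensors,snapshot,ctrl
import cv2,json
print(sensors.get_obs(), ctrl.grasp_offset)
for n in("top","side","wrist"):
    s=snapshot(n); cv2.imwrite(f"pics/{n}0.png",s["color"]); print(n,s["mtx"],s["k1"],s["xyz"],s["attitude"])
    import numpy as np; np.savez(f"{n}0.npz",**s)
E
```

```text
pics
{'clock': 0.0, 'joint_pos': array([-5.51112375e+01,  2.05914103e+01,  6.33875127e-01, -1.93830797e-02,
       -7.01359652e+01, -1.65056268e+01]), 'qvel': array([-0.01974903, -0.019534  ,  0.03202472, -0.00635367, -0.09651626,
        0.05079743]), 'tau': array([ 7.12865040e-04, -5.82715380e+01,  2.93082529e+01,  6.99788824e+00,
        6.97790732e-03, -1.24563471e-04]), 'tool_pos': array([ 0.21266144, -0.64007108,  0.20302609]), 'orientation': array([-1.79990904e+02, -9.48246190e-02,  1.08376527e+02]), 'force': array([ 0.03164665,  0.15274198, -0.51659858]), 'moment': array([-1.05776494e-02, -5.62834533e-05, -5.03322203e-02]), 'opening': 0.0878299487983361} 0.0188
top [[447.09196178   0.         282.49440247]
 [  0.         447.09196178 203.0846991 ]
 [  0.           0.           1.        ]] 0.05043823320117092 [0.46427652 0.04793038 1.07968404] [-174.02769943   -0.94679335  -89.60432253]
side [[431.28891536   0.         279.55818026]
 [  0.         431.28891536 210.38842328]
 [  0.           0.           1.        ]] -0.13410053084316906 [ 0.12696733 -0.58265106  0.60777564] [-123.70271146   -0.23894854  -34.0856043 ]
wrist [[371.72259653   0.         277.79278795]
 [  0.         371.72259653 217.46939792]
 [  0.           0.           1.        ]] -0.09828119123120559 [ 0.14690896 -0.6622753   0.38393655] [ 1.64990028e+02 -7.07182853e-02  1.08350247e+02]
```

View pics/top0.png

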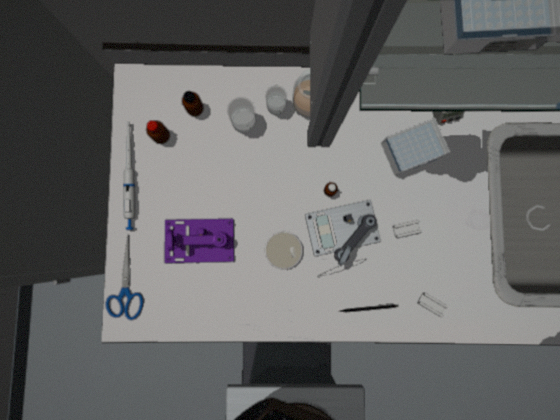

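View pics/side0.png

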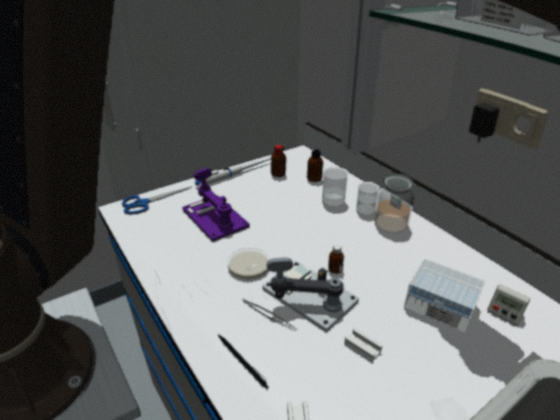

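```bash
cat > h.py <<'E'
import numpy as np,cv2
from scipy.spatial.transform import Rotation as R
def Rm(s): return R.from_euler('xyz',s["attitude"],degrees=True).as_matrix()
def ray(s,u,v):
    K=s["mtx"];k=float(s["k1"]);x=(u-K[0,2])/K[0,0];y=(v-K[1,2])/K[1,1]
    d=np.hypot(x,y);r=d
    for _ in range(20): r=d/(1+k*r*r)
    f=1/(1+k*r*r); return np.array([x*f,y*f,1.])
def onz(s,u,v,z):
    w=Rm(s)@ray(s,u,v); c=np.array(s["xyz"]); return c+w*(z-c[2])/w[2]
def dep(s,u,v):
    return np.array(s["xyz"])+Rm(s)@(ray(s,u,v)*s["z_map"][int(round(v)),int(round(u))])
def proj(s,p):
    q=Rm(s).T@(np.array(p)-s["xyz"]);x=q[:2]/q[2];x=x*(1+float(s["k1"])*(x@x));K=s["mtx"]
    return np.array([K[0,0]*x[0]+K[0,2],K[1,1]*x[1]+K[1,2]])
def cloud(s):
    K=s["mtx"];k=float(s["k1"]);v,u=np.mgrid[:420,:560];x=(u-K[0,2])/K[0,0];y=(v-K[1,2])/K[1,1];d=np.hypot(x,y);r=d
    for _ in range(20): r=d/(1+k*r*r)
    f=1/(1+k*r*r); P=np.stack([x*f,y*f,np.ones_like(x)],-1)*s["z_map"][...,None]
    return P@Rm(s).T+np.array(s["xyz"])
E
python3 - <<'E'
from h import *
t=np.load("top0.npz");s=np.load("side0.npz")
for n,I,(a,b,c,d) in(("t",t,(290,170,400,290)),("s",s,(235,235,375,345))):
    cv2.imwrite(f"pics/crop_{n}.png",cv2.resize(I["color"][b:d,a:c],None,fx=5,fy=5,interpolation=cv2.INTER_CUBIC))
for p in((345,70),(320,140),(318,100),(371,220),(348,252),(360,237),(342,205),(322,232)): print(p,dep(t,*p).round(3))
for p in((280,266),(333,290),(305,285),(322,274)): print(p,dep(s,*p).round(3))
C=cloud(t);Z=C[...,2]
x=C[...,0];y=C[...,1]
m=(Z>0.15)&(t["z_map"]>0)
print(m.sum()); print(np.percentile(Z[m],[0,5,50,100]))
E
```

```text
(345, 70) [ 0.66  -0.027  0.609]
(320, 140) [ 0.662 -0.032  0.288]
(318, 100) [ 0.675 -0.011  0.467]
(371, 220) [ 0.533 -0.169  0.071]
(348, 252) [ 0.461 -0.108  0.118]
(360, 237) [ 0.495 -0.144  0.067]
(342, 205) [ 0.574 -0.114  0.   ]
(322, 232) [ 0.507 -0.063  0.023]
(280, 266) [ 0.453 -0.107  0.105]
(333, 290) [ 0.52  -0.176  0.067]
(305, 285) [ 0.487 -0.137  0.065]
(322, 274) [ 0.535 -0.127  0.06 ]
55146
[0.15000273 0.17253065 0.3849707  0.76304258]
```

View pics/crop_t.png

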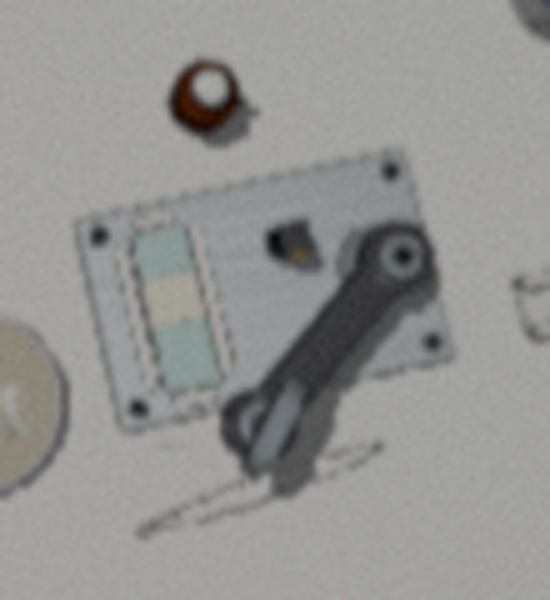

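View pics/crop_s.png

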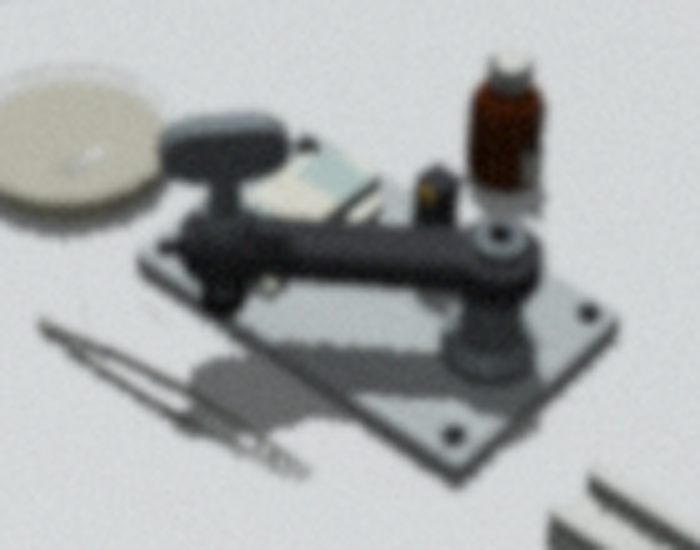

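Run:
```python
from h import *
t=np.load("top0.npz");s=np.load("side0.npz")
f=lambda u,v:(290+u/5-.4,170+v/5-.4)
c=[onz(t,*f(*p),.012)[:2] for p in((78,218),(403,150),(453,358),(122,432))]
print(np.round(c,4)); c=np.array(c);ce=c.mean(0)
yv=(c[0]+c[3]-c[1]-c[2]);print("cent",ce,"len",np.linalg.norm(yv)/2, "yaw of +y",np.degrees(np.arctan2(yv[1],yv[0])))
xv=(c[0]+c[1]-c[2]-c[3]);print("xaxis",np.degrees(np.arctan2(xv[1],xv[0])),np.linalg.norm(xv)/2)
yaw=np.arctan2(xv[1],xv[0]);ex=np.array([np.cos(yaw),np.sin(yaw)]);ey=np.array([-ex[1],ex[0]])
print("pivot pred",ce-.055*ey,"meas",onz(t,*f(403,257),.074)); print("slides pred",ce+.045*ey,"meas",onz(t,*f(178,306),.024))
# head, top view: mask points at z>0.09 near clamp
C=cloud(t)
for nm,I in(("top",t),("side",s)):
    C=cloud(I);m=(C[...,2]>.09)&(C[...,2]<.13)&(np.abs(C[...,0]-.46)<.06)&(np.abs(C[...,1]+.11)<.06)
    P=C[m];print(nm,m.sum(),P.mean(0),P.min(0),P.max(0))
    q=P[:,:2]-P[:,:2].mean(0);w,v=np.linalg.eigh(q.T@q/len(q));print(np.sqrt(w)*np.sqrt(12),np.degrees(np.arctan2(v[1,1],v[0,1])))
C=cloud(t);m=(C[...,2]>.13)&(t["z_map"]>0)
P=C[m]
H,xe,ye=np.histogram2d(P[:,0],P[:,1],bins=[np.arange(-.2,1.2,.1),np.arange(-.8,.6,.1)])
zm=np.full(H.shape,9.)
for p in P:
    i=int((p[0]+.2)//.1);j=int((p[1]+.8)//.1)
    if 0<=i<H.shape[0] and 0<=j<H.shape[1]: zm[i,j]=min(zm[i,j],p[2])
print(ye.round(1));
for i in range(len(xe)-1): print(xe[i].round(1),np.where(zm[i]<9,zm[i].round(2),-1))
```

```text
[[ 0.5522 -0.0236]
 [ 0.5864 -0.18  ]
 [ 0.4868 -0.2024]
 [ 0.4505 -0.0446]]
cent [ 0.51897659 -0.11261308] len 0.16100693117422582 yaw of +y 102.63995308190779
xaxis 12.172244580151359 0.10291741447044037
pivot pred [ 0.53057341 -0.16637658] meas [ 0.53069699 -0.16606816  0.074     ]
slides pred [ 0.50948828 -0.06862477] meas [ 0.50992073 -0.07005923  0.024     ]
top 129 [ 0.4541533  -0.10065322  0.11220275] [ 0.43300566 -0.11379219  0.09048777] [ 0.47596257 -0.08814263  0.12000215]
[0.01118555 0.04522827] 153.46824915770142
side 350 [ 0.45194475 -0.10509433  0.10739073] [ 0.43179817 -0.11784488  0.09044735] [ 0.47573989 -0.08650096  0.11901725]
[0.00951739 0.04300892] 152.02944475184987
[-0.8 -0.7 -0.6 -0.5 -0.4 -0.3 -0.2 -0.1 -0.   0.1  0.2  0.3  0.4  0.5]
-0.2 [-1. -1. -1. -1. -1. -1. -1. -1. -1. -1. -1. -1. -1.]
-0.1 [-1. -1. -1. -1. -1. -1. -1. -1. -1. -1. -1. -1. -1.]
0.0 [-1. -1. -1. -1. -1. -1. -1. -1. -1. -1. -1. -1. -1.]
0.1 [-1.   -1.   -1.   -1.   -1.   -1.   -1.   -1.    0.15  0.14 -1.   -1.
 -1.  ]
0.2 [-1.   -1.   -1.   -1.   -1.   -1.   -1.    0.35  0.27 -1.   -1.   -1.
 -1.  ]
0.3 [-1.   -1.   -1.   -1.   -1.   -1.   -1.   -1.   -1.   -1.   -1.   -1.
  0.13]
0.4 [-1.   -1.   -1.   -1.   -1.   -1.   -1.   -1.   -1.   -1.   -1.   -1.
  0.13]
0.5 [-1.   -1.   -1.   -1.   -1.   -1.   -1.   -1.   -1.   -1.   -1.   -1.
  0.13]
0.6 [-1.   -1.   -1.   -1.    0.5   0.5   0.5   0.24 -1.   -1.   -1.   -1.
  0.13]
0.7 [-1.   -1.   -1.   -1.    0.5   0.5   0.5   0.27 -1.   -1.   -1.   -1.
  0.13]
0.8 [-1.   -1.   -1.   -1.   -1.   -1.    0.5   0.26 -1.   -1.   -1.   -1.
  0.13]
0.9 [-1.   -1.   -1.   -1.   -1.   -1.   -1.    0.13  0.13  0.13  0.13  0.13
  0.13]
1.0 [-1. -1. -1. -1. -1. -1. -1. -1. -1. -1. -1. -1. -1.]
```

Candidates: the grey aluminium clamp at top (342,228) and the purple one at (200,241). The grey one fits, because purple is excluded; the crop shows slides, stop pillar and screw head. I estimate the arm open by about 37°, the head's length at about 153°, and q at about 1.4. I'll approach with yaw 243°, which leaves enough wrist range for the whole job.

Emit:
send_rows:
  commands:
    - [0, [0.06, 0.135, 0], [0, 0, 0.0234]]
    - [0, [0.06, 0.135, 0], [0, 0, 0.0234]]
    - [0, [0.06, 0.135, 0], [0, 0, 0.0234]]
    - [0, [0.06, 0.135, 0], [0, 0, 0.0234]]
    - [0, [0.06, 0.135, 0], [0, 0, 0.0234]]
    - [0, [0.06, 0.135, 0], [0, 0, 0.0234]]
    - [0, [0.06, 0.135, 0], [0, 0, 0.0234]]
    - [0, [0.06, 0.135, 0], [0, 0, 0.0234]]
    - [0, [0.06, 0.135, 0], [0, 0, 0.0234]]
    - [0, [0.06, 0.135, 0], [0, 0, 0.0234]]

```text
clock: 1.15
tool_pos: [0.3625, -0.2921, 0.1984]
orientation: [-180.0, -0.4, -165.8]
force: [1.0, 0.3, 0.4]
opening: 0.0876
```

Emit:
send_rows:
  commands:
    - [0, [0.061, 0.128, 0.005], [0, 0, 0.0226]]
    - [0, [0.061, 0.128, 0.005], [0, 0, 0.0226]]
    - [0, [0.061, 0.128, 0], [0, 0, 0.0226]]
    - [0, [0.061, 0.128, 0], [0, 0, 0.0226]]
    - [0, [0.061, 0.128, 0], [0, 0, 0.0226]]
    - [0, [0.061, 0.128, 0], [0, 0, 0.0226]]
    - [0, [0, 0, 0], [0, 0, 0]]

```text
clock: 1.85
tool_pos: [0.4568, -0.0881, 0.2015]
orientation: [-179.9, -0.3, -114.4]
force: [-0.2, -0.8, -0.2]
opening: 0.0879
```

Run:
```python
from h import *
from plant import sensors,snapshot
o=sensors.get_obs();print(o["tool_pos"],o["orientation"],o["joint_pos"])
for n in("wrist","side"):
    s=snapshot(n);np.savez(n+"1.npz",**s)
    C=cloud(s);m=(C[...,2]>.093)&(C[...,2]<.13)&(np.abs(C[...,0]-.455)<.05)&(np.abs(C[...,1]+.10)<.05)
    P=C[m];print(n,m.sum(),P.mean(0),P.min(0),P.max(0))
    q=P[:,:2]-P[:,:2].mean(0);w,v=np.linalg.eigh(q.T@q/len(q));print(np.degrees(np.arctan2(v[1,1],v[0,1])))
    I=s["color"].copy();cv2.imwrite(f"pics/{n}1.png",I)
```

```text
[ 0.45683001 -0.08812152  0.20146774] [-179.92656914   -0.27403091 -114.3583266 ] [ 13.6748105    0.45360088 -24.98692655   0.28885288 -64.67075157
  51.84320791]
wrist 894 [ 0.4565698  -0.1015886   0.11435445] [ 0.43264302 -0.11556843  0.09300966] [ 0.4768571  -0.08671716  0.11855228]
152.41114918674756
side 336 [ 0.45176197 -0.10492262  0.10786455] [ 0.43217815 -0.11746953  0.093     ] [ 0.4751189  -0.08787973  0.11887334]
151.98004504602483
```

View pics/wrist1.png

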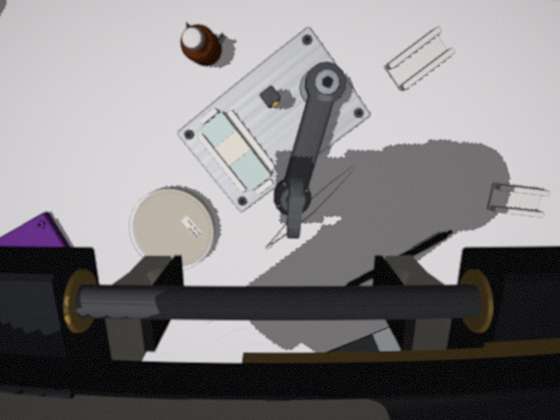

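View pics/side1.png

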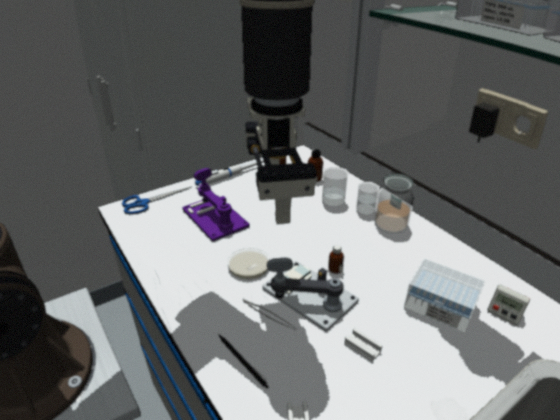

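Emit:
send_rows:
  commands:
    - [0, [-0.007, -0.052, 0], [0, 0, -0.009]]
    - [0, [0, 0, -0.1], [0, 0, 0]]
    - [0, [0, 0, -0.12], [0, 0, 0]]
    - [0, [0, 0, -0.12], [0, 0, 0]]
    - [0, [0, 0, 0], [0, 0, 0]]

```text
clock: 2.45
tool_pos: [0.4513, -0.1098, 0.1151]
orientation: [-179.8, -0.2, -119.3]
force: [0.2, 0.2, 0.8]
opening: 0.0875
```

Emit:
send_rows:
  commands:
    - [0, [0.015, 0.035, 0], [0, 0, 0.0047]]
    - [0, [0, 0, 0], [0, 0, 0]]
    - [0, [0, 0, 0], [0, 0, 0]]

```text
clock: 2.75
tool_pos: [0.4561, -0.1029, 0.118]
orientation: [-179.7, -0.2, -117.8]
force: [-0.7, 1.0, 0.2]
opening: 0.0877
```

Emit:
send_rows:
  commands:
    - [0, [-0.004, 0.007, -0.06], [-0.0007, 0, 0]]
    - [0, [0, 0, -0.065], [0, 0, 0]]
    - [0, [0, 0, 0], [0, 0, 0]]
    - [0, [0, 0, 0], [0, 0, 0]]

```text
clock: 3.15
tool_pos: [0.4589, -0.1008, 0.0913]
orientation: [-179.2, -0.2, -117.8]
force: [0.4, -0.1, -0.0]
opening: 0.0881
```

Emit:
send_rows:
  commands:
    - [0, [-0.016, 0, -0.022], [-0.0022, 0, 0]]
    - [0, [0, 0, 0], [0, 0, 0]]
    - [0, [0, 0, 0], [0, 0, 0]]

```text
clock: 3.45
tool_pos: [0.456, -0.1007, 0.0877]
orientation: [-178.6, -0.8, -117.8]
force: [-0.1, 0.1, -0.7]
opening: 0.0876
```

Run:
```python
from h import *
from plant import sensors,snapshot
o=sensors.get_obs();print(o["tool_pos"],o["orientation"],o["joint_pos"])
for n in("wrist","side"):
    s=snapshot(n);I=s["color"]
    if n=="side": I=cv2.resize(I[170:340,180:390],None,fx=3.5,fy=3.5)
    cv2.imwrite(f"pics/{n}2.png",I)
```

```text
[ 0.45595073 -0.10070034  0.08765771] [-178.58925018   -0.81504664 -117.84836211] [ 13.23952125   6.73975288 -35.77766806   2.10864974 -46.97404354
  47.4901112 ]
```

View pics/wrist2.png

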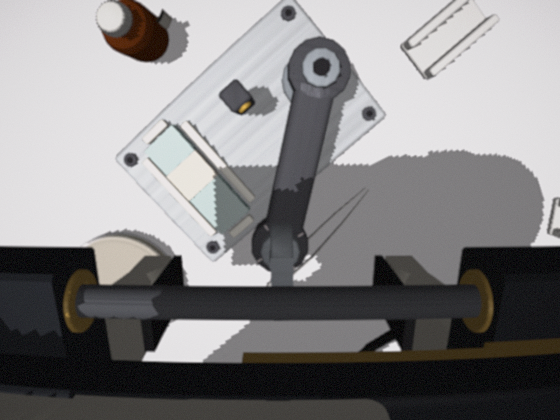

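View pics/side2.png

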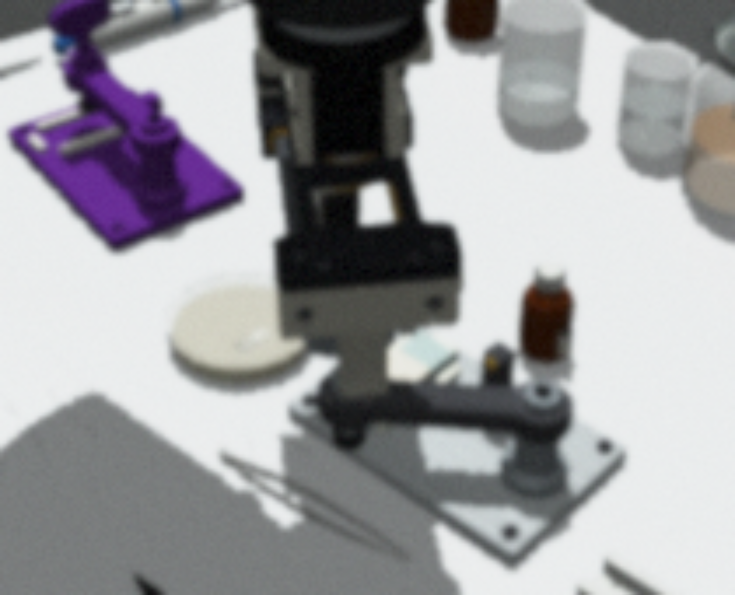

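```bash
cat >> h.py <<'E'
def need(o,yaw):
    c=R.from_euler('xyz',o["orientation"],degrees=True);t=R.from_euler('xyz',[180,0,yaw],degrees=True)
    return (t*c.inv()).as_rotvec()/(2*np.pi)
E
python3 -c "
from h import *
from plant import sensors
o=sensors.get_obs();print(need(o,-117.8).round(4))"
```

```text
[0.0038 0.0023 0.0002]
```

Level out, then close.

Emit:
send_rows:
  commands:
    - [0, [-0.003, 0, -0.006], [0.0038, 0.0023, 0]]
    - [0, [0, 0, 0], [0, 0, 0]]
    - [1, [0, 0, 0], [0, 0, 0]]
    - [1, [0, 0, 0], [0, 0, 0]]
    - [1, [0, 0, 0], [0, 0, 0]]
    - [1, [0, 0, 0], [0, 0, 0]]
    - [1, [0, 0, 0], [0, 0, 0]]
    - [1, [0, 0, 0], [0, 0, 0]]
    - [1, [0, 0, 0], [0, 0, 0]]
    - [1, [0, 0, 0], [0, 0, 0]]

```text
clock: 4.55
tool_pos: [0.4552, -0.1007, 0.0866]
orientation: [-179.9, -0.0, -117.9]
force: [-1.0, -0.5, 0.2]
opening: 0.0291
```

```bash
python3 -c "
from h import *
from plant import sensors
o=sensors.get_obs();print(o,need(o,-117.8).round(4))"
```

```text
{'clock': 4.55, 'joint_pos': array([ 11.8966774 ,   7.41912775, -34.27599801,   0.10087571,
       -48.22161001,  50.18595675]), 'qvel': array([ 0.04534939, -0.05649551, -0.01007807, -0.00110154,  0.07374336,
       -0.04006607]), 'tau': array([ 5.08924277e-03, -3.40232921e+01,  2.33653003e+01,  5.51439196e+00,
        8.86597834e-02, -1.04468581e-03]), 'tool_pos': array([ 0.45518365, -0.1006527 ,  0.08660404]), 'orientation': array([-1.79887847e+02, -4.57223911e-03, -1.17850216e+02]), 'force': array([-0.97933437, -0.51948545,  0.1610043 ]), 'moment': array([-0.02510732,  0.17120332,  0.03938185]), 'opening': 0.0291149403952189} [0.0002 0.0003 0.0001]
```

Emit:
send_rows:
  commands:
    - [1, [0, 0, 0], [0, 0, 0]]
    - [1, [0, 0, 0], [0, 0, 0]]
    - [1, [0, 0, 0], [0, 0, 0]]
    - [1, [0, 0, 0], [0, 0, 0]]
    - [1, [0, 0, 0], [0, 0, 0]]

```text
clock: 5.05
tool_pos: [0.4552, -0.1009, 0.0866]
orientation: [-179.9, -0.0, -117.8]
force: [-0.1, -0.2, 0.0]
opening: 0.0089
```

Run:
```python
from h import *
from plant import sensors
o=sensors.get_obs();print(o["tool_pos"],o["force"],o["moment"],o["opening"],o["orientation"])
p=np.array([.5306,-.1662]);d=o["tool_pos"][:2]-p;print("r",np.linalg.norm(d));a=np.arctan2(d[1],d[0]);print("ang",np.degrees(a))
prev=o["tool_pos"][:2]
for k in range(1,11):
    b=a-np.radians(3.7*k);q=p+.1*np.array([np.cos(b),np.sin(b)]);print(k,((q-prev)/.25).round(4),q.round(4));prev=q
```

```text
[ 0.45515723 -0.1009403   0.08661153] [-0.09261118 -0.19525783  0.04443491] [-0.07225701  0.18957982  0.04955112] 0.008945421320947002 [-1.79883302e+02 -3.08806028e-02 -1.17839506e+02]
r 0.09975189826563781
ang 139.1394538485108
1 [0.0168 0.0196] [ 0.4593 -0.096 ]
2 [0.0187 0.0178] [ 0.464  -0.0916]
3 [0.0198 0.0166] [ 0.469  -0.0874]
4 [0.0208 0.0152] [ 0.4742 -0.0836]
5 [0.0218 0.0139] [ 0.4796 -0.0802]
6 [0.0226 0.0124] [ 0.4853 -0.0771]
7 [0.0234 0.011 ] [ 0.4911 -0.0743]
8 [0.024  0.0094] [ 0.4972 -0.072 ]
9 [0.0246 0.0078] [ 0.5033 -0.07  ]
10 [0.0251 0.0062] [ 0.5096 -0.0684]
```

Emit:
send_rows:
  commands:
    - [1, [0.017, 0.0196, 0], [0, 0, -0.0103]]
    - [1, [0.0187, 0.0178, 0], [0, 0, -0.0103]]
    - [1, [0.0198, 0.0166, 0], [0, 0, -0.0103]]
    - [1, [0, 0, 0], [0, 0, 0]]

```text
clock: 5.45
tool_pos: [0.4681, -0.0884, 0.0866]
orientation: [-179.9, -0.2, -129.4]
force: [1.7, 1.9, -0.6]
opening: 0.0093
```

```bash
cat > st.py <<'E'
from h import *
import sys
from plant import sensors
o=sensors.get_obs();print(o["tool_pos"].round(4),o["force"].round(2),o["moment"].round(3),o["opening"].round(4),o["orientation"].round(2),o["joint_pos"].round(1),need(o,o["orientation"][2]).round(4))
p=np.array([.5306,-.1662]);d=o["tool_pos"][:2]-p;a=np.arctan2(d[1],d[0]);print("r",np.linalg.norm(d).round(4),"ang",np.degrees(a).round(2))
e=[-np.sin(a),np.cos(a)];print("F tang(open+), radial",o["force"][:2]@e,o["force"][:2]@[np.cos(a),np.sin(a)])
prev=o["tool_pos"][:2]
for k in range(1,7):
    b=a-np.radians(3.7*k);q=p+.1*np.array([np.cos(b),np.sin(b)]);print(k,((q-prev)/.25).round(4),q.round(4));prev=q
E
python3 st.py
```

```text
Traceback (most recent call last):
  File "st.py", line 4, in <module>
    o=sensors.get_obs();print(o["tool_pos"].round(4),o["force"].round(2),o["moment"].round(3),o["opening"].round(4),o["orientation"].round(2),o["joint_pos"].round(1),need(o,o["orientation"][2]).round(4))
                                                                                              ^^^^^^^^^^^^^^^^^^
AttributeError: 'float' object has no attribute 'round'
```

```bash
sed -i 's/o\["opening"\].round(4)/round(o["opening"],4)/' st.py; python3 st.py
```

```text
[ 0.4681 -0.0884  0.0866] [ 1.68  1.89 -0.65] [ 0.688 -0.469 -0.049] 0.0093 [-179.93   -0.19 -129.36] [ 13.2   8.5 -33.    0.2 -48.6  37.3] [ 0.0005 -0.0002 -0.    ]
r 0.0998 ang 128.78
F tang(open+), radial -2.4886109972092476 0.4218451691755588
1 [0.0202 0.0161] [ 0.4731 -0.0844]
2 [0.0216 0.0142] [ 0.4785 -0.0808]
3 [0.0225 0.0127] [ 0.4842 -0.0776]
4 [0.0232 0.0113] [ 0.49   -0.0748]
5 [0.0239 0.0097] [ 0.4959 -0.0724]
6 [0.0245 0.0082] [ 0.5021 -0.0704]
```

Emit:
send_rows:
  commands:
    - [1, [0.0202, 0.0161, 0], [0, 0, -0.0085]]
    - [1, [0.0216, 0.0142, 0], [0, 0, -0.0095]]
    - [1, [0.0225, 0.0127, 0], [0, 0, -0.0095]]
    - [1, [0.0232, 0.0113, 0], [0, 0, -0.0095]]
    - [1, [0.012, 0.005, 0], [0, 0, -0.005]]
    - [1, [0, 0, 0], [0, 0, 0]]

```text
clock: 6.05
tool_pos: [0.4892, -0.0752, 0.0866]
orientation: [179.9, -0.5, -144.4]
force: [0.4, -0.6, 1.1]
opening: 0.0093
```

```bash
python3 st.py
```

```text
[ 0.4892 -0.0752  0.0866] [ 0.42 -0.6   1.1 ] [ 0.089 -0.159 -0.015] 0.0093 [ 179.9    -0.54 -144.4 ] [ 14.2  10.4 -30.5   0.1 -49.6  21.4] [ 0.0006 -0.0014  0.    ]
r 0.1 ang 114.48
F tang(open+), radial -0.13784130769392366 -0.7190694944228289
1 [0.0239 0.0098] [ 0.4951 -0.0727]
2 [0.0244 0.0084] [ 0.5012 -0.0706]
3 [0.0249 0.0068] [ 0.5075 -0.0689]
4 [0.0253 0.0052] [ 0.5138 -0.0676]
5 [0.0256 0.0035] [ 0.5202 -0.0667]
6 [0.0258 0.0019] [ 0.5266 -0.0663]
```

Emit:
send_rows:
  commands:
    - [1, [0.022, 0.009, 0], [0, -0.0014, -0.007]]
    - [1, [0.022, 0.008, 0], [0, 0, -0.007]]
    - [1, [0.012, 0.004, 0], [0, 0, -0.004]]
    - [1, [0, 0, 0], [0, 0, 0]]

```text
clock: 6.45
tool_pos: [0.5002, -0.0709, 0.0866]
orientation: [-179.9, -0.3, -150.7]
force: [-0.1, 0.1, 1.3]
opening: 0.009
```

```bash
python3 st.py
```

```text
[ 0.5002 -0.0709  0.0866] [-0.08  0.06  1.32] [ 0.123  0.176 -0.077] 0.009 [-179.9    -0.33 -150.68] [ 14.4  11.2 -29.5   0.2 -49.6  14.8] [ 0.0007 -0.0007 -0.    ]
r 0.1 ang 107.7
F tang(open+), radial 0.06046882910899619 0.08370397037191785
1 [0.0248 0.0071] [ 0.5064 -0.0692]
2 [0.0252 0.0054] [ 0.5127 -0.0678]
3 [0.0255 0.0038] [ 0.5191 -0.0669]
4 [0.0257 0.0021] [ 0.5255 -0.0663]
5 [0.0258 0.0005] [ 0.532  -0.0662]
6 [ 0.0258 -0.0012] [ 0.5384 -0.0665]
```

Emit:
send_rows:
  commands:
    - [1, [0.015, 0.004, 0], [0, 0, -0.004]]
    - [1, [0.015, 0.004, 0], [0, 0, -0.004]]
    - [1, [0, 0, 0], [0, 0, 0]]

```text
clock: 6.75
tool_pos: [0.5069, -0.069, 0.0865]
orientation: [-180.0, -0.4, -153.7]
force: [-1.6, 1.1, 2.2]
opening: 0.0096
```

Emit:
send_rows:
  commands:
    - [1, [0.012, 0.003, 0], [0, 0, -0.004]]

```text
clock: 6.85
tool_pos: [0.5089, -0.0685, 0.0864]
orientation: [-180.0, -0.5, -155.2]
force: [-14.2, -2.1, 11.0]
opening: 0.0093
```

Emit:
send_rows:
  commands:
    - [1, [0.012, 0.003, 0], [0, 0, -0.003]]

```text
clock: 6.95
tool_pos: [0.5088, -0.0687, 0.0863]
orientation: [180.0, -0.9, -156.3]
force: [-18.0, 0.0, 20.0]
opening: 0.0096
```

```bash
python3 st.py
```

```text
[ 0.5088 -0.0687  0.0863] [-18.03   0.02  20.  ] [-0.115  6.93   0.042] 0.0096 [ 179.96   -0.86 -156.34] [ 14.3  12.3 -28.    0.1 -50.5   9.2] [ 0.0009 -0.0022  0.    ]
r 0.0999 ang 102.58
F tang(open+), radial 17.588616345296657 3.9484221097414527
1 [0.0253 0.005 ] [ 0.5152 -0.0674]
2 [0.0256 0.0032] [ 0.5216 -0.0666]
3 [0.0258 0.0015] [ 0.528  -0.0662]
4 [ 0.0258 -0.0002] [ 0.5345 -0.0663]
5 [ 0.0258 -0.0018] [ 0.5409 -0.0667]
6 [ 0.0256 -0.0035] [ 0.5473 -0.0676]
```

Emit:
send_rows:
  commands:
    - [1, [-0.002, 0, 0], [0.0009, -0.0022, 0]]
    - [1, [0, 0, 0], [0, 0, 0]]

```text
clock: 7.15
tool_pos: [0.5085, -0.0686, 0.0866]
orientation: [180.0, -0.0, -156.4]
force: [-1.9, 0.4, 0.7]
opening: 0.0094
```

```bash
python3 st.py
python3 - <<'E'
from h import *
from plant import snapshot
for n in("top","side"):
    s=snapshot(n);I=s["color"];a,b,c,d=(270,160,410,280) if n=="top" else(200,180,390,340)
    cv2.imwrite(f"pics/{n}3.png",cv2.resize(I[b:d,a:c],None,fx=3.5,fy=3.5))
E
```

```text
[ 0.5085 -0.0686  0.0866] [-1.9   0.39  0.75] [0.013 0.867 0.098] 0.0094 [ 179.98   -0.   -156.43] [ 14.3  11.8 -28.6  -0.  -49.6   9.3] [-0. -0.  0.]
r 0.1001 ang 102.74
F tang(open+), radial 1.770358528520741 0.7966144120354247
1 [0.0254 0.0045] [ 0.5149 -0.0674]
2 [0.0256 0.0032] [ 0.5213 -0.0666]
3 [0.0258 0.0016] [ 0.5277 -0.0662]
4 [ 0.0258 -0.0001] [ 0.5342 -0.0663]
5 [ 0.0258 -0.0018] [ 0.5406 -0.0667]
6 [ 0.0256 -0.0034] [ 0.547  -0.0676]
```

View pics/side3.png

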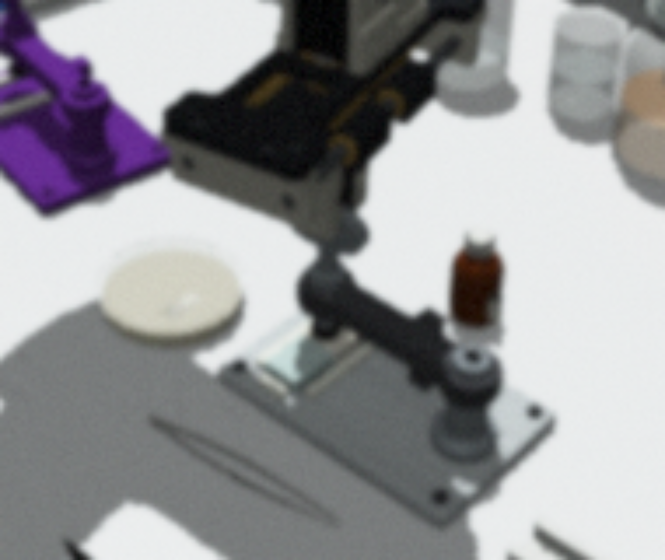

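View pics/top3.png

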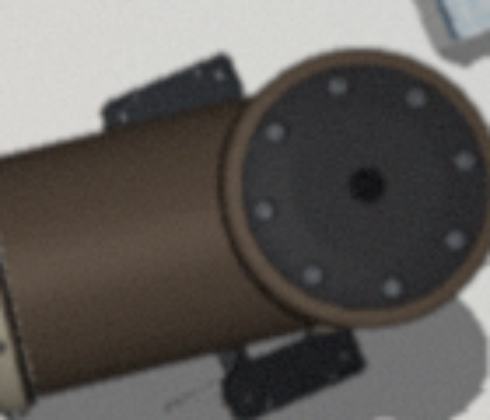

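Emit:
send_rows:
  commands:
    - [1, [0.003, 0, 0], [0, 0, -0.016]]
    - [1, [0.003, 0, 0], [0, 0, -0.016]]
    - [1, [0.003, 0, 0], [0, 0, -0.016]]
    - [1, [0.003, 0, 0], [0, 0, -0.016]]
    - [1, [0.002, 0, 0], [0, 0, 0]]

```text
clock: 7.75
tool_pos: [0.508, -0.0687, 0.0865]
orientation: [-180.0, -0.6, 179.5]
force: [-5.9, 1.6, 6.2]
opening: 0.0093
```

```bash
python3 st.py|head -3
```

```text
[ 0.508  -0.0687  0.0865] [-5.93  1.58  6.21] [ 0.388  2.147 -0.018] 0.0093 [-180.     -0.64  179.54] [ 14.1  12.1 -28.1  -0.2 -50.4 -14.5] [-0.     -0.0018 -0.    ]
r 0.1001 ang 103.04
F tang(open+), radial 5.419886419552238 2.8784074154151535
```

Emit:
send_rows:
  commands:
    - [1, [0.006, 0.001, 0], [0, -0.0018, -0.016]]
    - [1, [0.005, 0, 0], [0, 0, -0.016]]
    - [1, [0.004, 0, 0], [0, 0, -0.016]]
    - [1, [0.004, 0, 0], [0, -0.001, -0.016]]
    - [1, [0.003, 0, 0], [0, 0, 0]]

```text
clock: 8.25
tool_pos: [0.5078, -0.0686, 0.0865]
orientation: [-179.9, -0.3, 155.5]
force: [-6.6, 1.8, 7.2]
opening: 0.0095
```

```bash
python3 st.py|head -3
```

```text
[ 0.5078 -0.0686  0.0865] [-6.64  1.77  7.2 ] [ 0.415  2.396 -0.016] 0.0095 [-179.87   -0.32  155.45] [ 14.2  11.9 -28.4  -0.1 -50.  -38.7] [-0.0001 -0.0009 -0.    ]
r 0.1002 ang 103.15
F tang(open+), radial 6.067030290894435 3.2322337489179906
```

Emit:
send_rows:
  commands:
    - [1, [0.004, 0, 0], [0, -0.001, -0.018]]
    - [1, [0.004, 0, 0], [0, 0, -0.018]]
    - [1, [0.004, 0, 0], [0, -0.001, -0.018]]
    - [1, [0.004, 0, 0], [0, 0, -0.018]]
    - [1, [0.004, 0, 0], [0, -0.001, -0.018]]
    - [1, [0.004, 0, 0], [0, 0, -0.018]]
    - [1, [0.003, 0, 0], [0, 0, 0]]

```text
clock: 8.95
tool_pos: [0.5074, -0.0682, 0.0865]
orientation: [-179.8, -0.0, 114.8]
force: [-6.0, 0.9, 7.0]
opening: 0.0096
```

```bash
python3 st.py|head -3
```

```text
[ 0.5074 -0.0682  0.0865] [-6.05  0.95  6.97] [0.401 2.383 0.017] 0.0096 [-1.7985e+02 -3.0000e-02  1.1483e+02] [ 14.4  11.8 -28.6   0.  -49.7 -79.5] [ 0.0001 -0.0004 -0.    ]
r 0.1007 ang 103.29
F tang(open+), radial 5.666822857427395 2.3095894124688634
```

Emit:
send_rows:
  commands:
    - [1, [0.004, 0, 0], [0, 0, -0.018]]
    - [1, [0.004, 0, 0], [0, -0.001, -0.018]]
    - [1, [0.004, 0, 0], [0, 0, -0.018]]
    - [1, [0.004, 0, 0], [0, -0.001, -0.018]]
    - [1, [0.004, 0, 0], [0, 0, -0.018]]
    - [1, [0.004, 0, 0], [0, 0, -0.012]]
    - [1, [0.003, 0, 0], [0, 0, 0]]

```text
clock: 9.65
tool_pos: [0.5073, -0.0676, 0.0865]
orientation: [-179.7, 0.1, 76.4]
force: [-6.9, 1.0, 8.5]
opening: 0.0095
```

```bash
python3 st.py|head -3
```

```text
[ 0.5073 -0.0676  0.0865] [-6.88  0.95  8.49] [0.37  2.406 0.044] 0.0095 [-1.7968e+02  1.5000e-01  7.6450e+01] [  14.4   11.9  -28.5   -0.   -50.  -117.9] [ 0.0002 -0.001   0.    ]
r 0.1014 ang 103.29
F tang(open+), radial 6.477772052999558 2.507431244157175
```

Emit:
send_rows:
  commands:
    - [1, [0.003, 0, 0], [0, 0, -0.012]]
    - [1, [0.003, 0, 0], [0, -0.001, -0.012]]
    - [1, [0.003, 0, 0], [0, 0, -0.008]]
    - [1, [0.003, 0, 0], [0, 0, -0.004]]

```text
clock: 10.05
tool_pos: [0.5074, -0.0674, 0.0865]
orientation: [-179.7, 0.2, 62.9]
force: [-6.5, 1.1, 7.7]
opening: 0.0099
```

```bash
python3 st.py|head -3
```

```text
[ 0.5074 -0.0674  0.0865] [-6.5   1.08  7.71] [0.472 2.478 0.047] 0.0099 [-179.66    0.24   62.94] [ 1.440e+01  1.190e+01 -2.840e+01 -1.000e-01 -5.010e+01 -1.314e+02] [ 0.0002 -0.0012  0.    ]
r 0.1015 ang 103.24
F tang(open+), radial 6.077875982968804 2.541306533962784
```

Emit:
send_rows:
  commands:
    - [1, [0.003, 0, 0], [0, 0, -0.006]]

```text
clock: 10.15
tool_pos: [0.5074, -0.0673, 0.0865]
orientation: [-179.6, 0.3, 60.7]
force: [-6.7, 1.4, 7.8]
opening: 0.0096
```

```bash
python3 st.py|head -3
```

```text
[ 0.5074 -0.0673  0.0865] [-6.68  1.42  7.75] [0.499 2.511 0.087] 0.0096 [-179.57    0.31   60.7 ] [ 1.440e+01  1.200e+01 -2.830e+01 -1.000e-01 -5.020e+01 -1.336e+02] [ 0.0002 -0.0015  0.    ]
r 0.1016 ang 103.23
F tang(open+), radial 6.177960923630864 2.9070810000419147
```

Emit:
send_rows:
  commands:
    - [1, [0.003, 0, 0], [0, 0, -0.006]]

```text
clock: 10.25
tool_pos: [0.5073, -0.0673, 0.0865]
orientation: [-179.5, 0.4, 58.4]
force: [-7.2, 1.1, 7.6]
opening: 0.0094
```

```bash
python3 st.py|head -3
```

```text
[ 0.5073 -0.0673  0.0865] [-7.17  1.11  7.63] [0.481 2.52  0.039] 0.0094 [-179.48    0.38   58.44] [ 1.440e+01  1.210e+01 -2.820e+01 -1.000e-01 -5.040e+01 -1.358e+02] [ 0.0001 -0.0018  0.    ]
r 0.1016 ang 103.25
F tang(open+), radial 6.722600333162862 2.7253546070593493
```

Emit:
send_rows:
  commands:
    - [1, [0.003, 0, 0], [0, -0.001, -0.006]]

```text
clock: 10.35
tool_pos: [0.5074, -0.0673, 0.0865]
orientation: [-179.7, 0.3, 56.2]
force: [-6.5, 1.2, 7.4]
opening: 0.0094
```

```bash
python3 st.py|head -3
```

```text
[ 0.5074 -0.0673  0.0865] [-6.46  1.21  7.4 ] [0.464 2.469 0.322] 0.0094 [-179.7     0.26   56.19] [ 1.440e+01  1.190e+01 -2.840e+01 -1.000e-01 -5.000e+01 -1.382e+02] [ 0.0001 -0.0011  0.    ]
r 0.1016 ang 103.2
F tang(open+), radial 6.015892781230773 2.657029555036502
```

Emit:
send_rows:
  commands:
    - [1, [0.003, 0, 0], [0, -0.001, -0.006]]

```text
clock: 10.45
tool_pos: [0.5075, -0.0673, 0.0865]
orientation: [-179.9, 0.1, 54.0]
force: [-6.2, 0.8, 8.0]
opening: 0.0099
```

```bash
python3 st.py|head -3
```

```text
[ 0.5075 -0.0673  0.0865] [-6.19  0.8   8.  ] [0.362 2.395 0.563] 0.0099 [-1.7993e+02  1.3000e-01  5.3970e+01] [  14.5   11.8  -28.7    0.   -49.7 -140.5] [ 0.0002 -0.0004  0.    ]
r 0.1016 ang 103.14
F tang(open+), radial 5.8420739053663455 2.188942961793363
```

Emit:
send_rows:
  commands:
    - [1, [0.003, 0, 0], [0, 0, -0.006]]

```text
clock: 10.55
tool_pos: [0.5075, -0.0673, 0.0865]
orientation: [-179.9, 0.2, 51.8]
force: [-6.7, 1.5, 7.3]
opening: 0.0102
```

```bash
python3 st.py|head -3
```

```text
[ 0.5075 -0.0673  0.0865] [-6.66  1.45  7.3 ] [0.477 2.474 0.589] 0.0102 [-179.88    0.21   51.76] [  14.5   11.8  -28.6    0.   -49.8 -142.7] [ 0.0003 -0.0006  0.    ]
r 0.1016 ang 103.13
F tang(open+), radial 6.152178552865742 2.927856666983499
```

Emit:
send_rows:
  commands:
    - [1, [0.003, 0, 0], [0, 0, 0.008]]
    - [1, [0.003, 0, 0], [0, 0, 0.012]]
    - [1, [0.003, 0, 0], [0, 0, 0.018]]
    - [1, [0.003, 0, 0], [0, -0.0005, 0.018]]
    - [1, [0.003, 0, 0], [0, 0, 0.018]]
    - [1, [0.003, 0, 0], [0, 0, 0.018]]
    - [1, [0.003, 0, 0], [0, -0.0005, 0.018]]
    - [1, [0.003, 0, 0], [0, 0, 0.018]]
    - [1, [0.003, 0, 0], [0, 0, 0.018]]
    - [1, [0.003, 0, 0], [0, 0, 0]]

```text
clock: 11.55
tool_pos: [0.5072, -0.0683, 0.0865]
orientation: [-179.2, 0.5, 106.3]
force: [-7.1, 1.5, 8.0]
opening: 0.0091
```

```bash
python3 st.py|head -3
```

```text
[ 0.5072 -0.0683  0.0865] [-7.1   1.48  7.98] [0.618 2.512 0.023] 0.0091 [-179.22    0.52  106.29] [ 14.8  12.  -28.6   0.7 -50.1 -89. ] [ 0.002  -0.0017  0.    ]
r 0.1007 ang 103.41
F tang(open+), radial 6.559080685604917 3.0902658577636317
```

Emit:
send_rows:
  commands:
    - [1, [0.003, 0, 0], [0.001, -0.001, 0.018]]
    - [1, [0.003, 0, 0], [0.001, -0.001, 0.018]]
    - [1, [0.003, 0, 0], [0, 0, 0.018]]
    - [1, [0.003, 0, 0], [0, 0, 0.018]]
    - [1, [0.003, 0, 0], [0, 0, 0.012]]
    - [1, [0.003, 0, 0], [0, 0, 0.006]]
    - [1, [0.003, 0, 0], [0, 0, 0]]

```text
clock: 12.25
tool_pos: [0.5075, -0.0685, 0.0865]
orientation: [-179.6, -0.3, 139.9]
force: [-6.8, 1.3, 7.9]
opening: 0.0095
```

```bash
python3 st.py|head -3
```

```text
[ 0.5075 -0.0685  0.0865] [-6.77  1.31  7.85] [ 0.625  2.632 -0.112] 0.0095 [-179.59   -0.26  139.9 ] [ 14.3  12.  -28.4   0.  -50.1 -54.5] [ 0.0004 -0.0013 -0.    ]
r 0.1004 ang 103.28
F tang(open+), radial 6.2853188175097845 2.831090040680026
```

Emit:
send_rows:
  commands:
    - [1, [0.003, 0, 0], [0, -0.001, 0.012]]
    - [1, [0.003, 0, 0], [0, 0, 0.008]]
    - [1, [0.003, 0, 0], [0, 0, 0]]
    - [1, [0.003, 0, 0], [0, 0, 0]]

```text
clock: 12.65
tool_pos: [0.5076, -0.0686, 0.0865]
orientation: [-179.5, -0.3, 147.3]
force: [-6.7, 1.2, 8.1]
opening: 0.0097
```

```bash
python3 st.py|head -3;  python3 - <<'E'
from h import *
from plant import snapshot
for n in("wrist","side"):
    s=snapshot(n);I=s["color"];np.savez(n+"4.npz",**s)
    if n=="side":
        I=cv2.resize(I[180:340,200:390],None,fx=3.5,fy=3.5)
        
    cv2.imwrite(f"pics/{n}4.png",I)
E
```

```text
[ 0.5076 -0.0686  0.0865] [-6.68  1.19  8.09] [ 0.569  2.593 -0.081] 0.0097 [-179.54   -0.29  147.31] [ 14.4  12.  -28.4   0.1 -50.1 -47.2] [ 0.0007 -0.0014 -0.    ]
r 0.1003 ang 103.24
F tang(open+), radial 6.230159783399277 2.6865039854470596
```

View pics/wrist4.png

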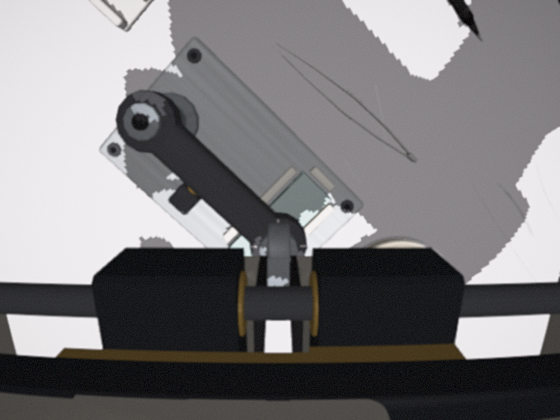

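View pics/side4.png

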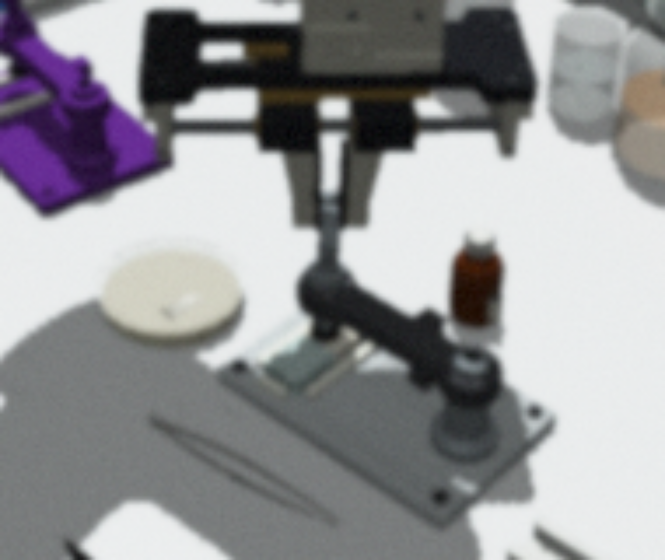

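Emit:
send_rows:
  commands:
    - [1, [0.003, 0, 0], [0, -0.001, 0.004]]
    - [1, [0.003, 0, 0], [0, 0, 0]]
    - [1, [0.003, 0, 0], [0, 0, 0]]

```text
clock: 13.05
tool_pos: [0.5077, -0.0686, 0.0865]
orientation: [-179.5, -0.2, 148.7]
force: [-7.8, 1.0, 8.2]
opening: 0.0097
```

```bash
python3 st.py|head -3;  python3 - <<'E'
from h import *
from plant import snapshot
p=np.array([.5306,-.1662])
for n in("wrist","side"):
    s=snapshot(n);np.savez(n+"5.npz",**s);C=cloud(s)
    m=(np.abs(C[...,2]-.066)<.0025)&(np.hypot(C[...,0]-p[0],C[...,1]-p[1])<.125)&(s["color"].max(2)<110)
    P=C[m][:,:2];d=P-p;r=np.linalg.norm(d,axis=1);k=(r>.03)&(r<.08)
    a=np.degrees(np.arctan2(d[k][:,1],d[k][:,0]))
    for lo in(.03,.045,.06): 
        kk=(r>lo)&(r<lo+.015);aa=np.degrees(np.arctan2(d[kk][:,1],d[kk][:,0]))
        if len(aa): print(n,lo,len(aa),np.percentile(aa,[2,50,98]).round(1),((np.percentile(aa,2)+np.percentile(aa,98))/2).round(2))
t=np.load("wrist4.npz")
# dark-hole base screws & base top yaw via plane fit not needed; slides by colour
s=np.load("wrist5.npz");cv2.imwrite("pics/w5.png",cv2.resize(s["color"][30:260,80:400],None,fx=2.5,fy=2.5))
s0=np.load("side0.npz");s5=np.load("side5.npz")
d=cv2.absdiff(s0["color"],s5["color"]).max(2)
cv2.imwrite("pics/cmp.png",np.hstack([cv2.resize(x["color"][220:360,220:390],None,fx=2.3,fy=2.3) for x in(s0,s5)]))
E
```

```text
[ 0.5077 -0.0686  0.0865] [-7.84  1.01  8.23] [ 0.575  2.527 -0.082] 0.0097 [-179.53   -0.22  148.72] [ 14.4  12.  -28.5   0.2 -50.  -45.8] [ 0.0008 -0.0012 -0.    ]
r 0.1002 ang 103.22
F tang(open+), radial 7.397316211037125 2.7715888316275943
wrist 0.03 1071 [ 86.6 103.9 120.1] 103.34
wrist 0.045 1042 [ 91.3 103.5 114.8] 103.06
wrist 0.06 974 [ 94.6 103.3 111.7] 103.15
side 0.03 68 [ 88.1 105.5 120.8] 104.47
side 0.045 61 [ 91.2 104.5 115.3] 103.26
side 0.06 58 [ 96.5 105.1 113.1] 104.77
```

View pics/w5.png

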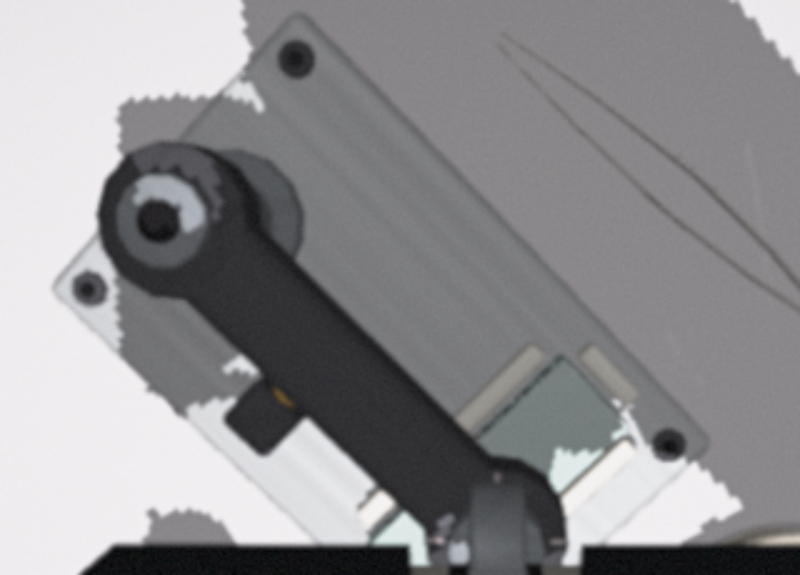

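View pics/cmp.png

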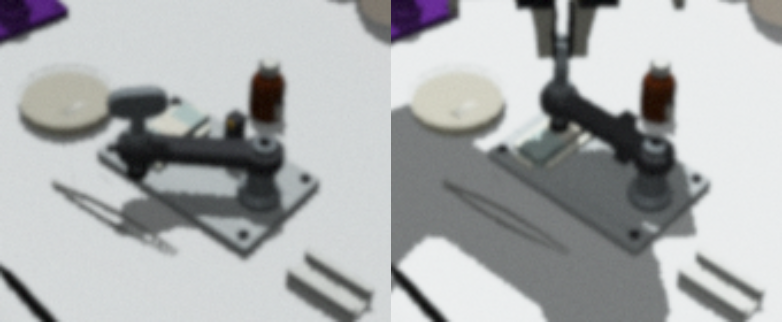

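Emit:
send_rows:
  commands:
    - [1, [0.008, 0.0, 0], [0, -0.001, 0]]
    - [1, [0.008, 0, 0], [0, 0, 0]]

```text
clock: 13.35
tool_pos: [0.5079, -0.0687, 0.0864]
orientation: [-179.5, -0.3, 148.6]
force: [-12.6, 3.9, 14.3]
opening: 0.01
```

```bash
python3 st.py|head -3
```

```text
[ 0.5079 -0.0687  0.0864] [-12.59   3.86  14.27] [ 1.576  4.685 -0.049] 0.01 [-179.46   -0.27  148.64] [ 14.4  12.  -28.4   0.2 -50.1 -45.9] [ 0.0009 -0.0014 -0.    ]
r 0.1001 ang 103.13
F tang(open+), radial 11.380646380722586 6.618830093925948
```

Emit:
send_rows:
  commands:
    - [1, [0.003, 0, 0], [0, 0, 0]]
    - [1, [0.003, 0, 0], [0, 0, 0]]
    - [1, [0.003, 0, 0], [0, 0, 0]]

```text
clock: 13.65
tool_pos: [0.5075, -0.0686, 0.0865]
orientation: [-179.3, -0.5, 148.6]
force: [-6.7, 1.3, 7.6]
opening: 0.0097
```

```bash
python3 st.py|head -3; python3 -c "
from plant import order
print(order.close_job())"
```

```text
[ 0.5075 -0.0686  0.0865] [-6.73  1.27  7.57] [ 0.462  2.445 -0.026] 0.0097 [-179.25   -0.55  148.58] [ 14.4  12.2 -28.1   0.2 -50.6 -45.9] [ 0.001  -0.0024 -0.    ]
r 0.1003 ang 103.32
F tang(open+), radial 6.252073184153903 2.78748110169428
the job is handed in; nothing more can be done
None
```

I swung the clamp's arm to its stop, screwed the thumbscrew down until it seated, then backed it off about a quarter turn. The job was handed in at 13.65 s, with the gripper still closed on the head.

- **Arm at its stop:** Swinging the arm about 37°, the force jumped to about 14 N in one step. At the end, pushing harder added about 5 N for only 0.2 mm of movement, so the arm was still against the stop. I left a light push of about 6 N on it.
- **Screw seated:** The twisting moment rose from about 0.05 to about 0.59 N m, starting at a gripper yaw of about 58°. I had predicted 57.4° from the camera pictures.
- **Backed off:** The gripper finished at a yaw of 148.6°, about 90° back, probably within a degree or two. I took this from the gripper's angle and did not measure the head's angle separately. The fingers read 9.7 mm open on the 10 mm head.
- **Other loose things:** The before and after side views show the slides, dish, bottle, forceps and cradle where they were. I compared these by eye only.
- **One disagreement:** The measured arm direction was about 103.2°, against 102.4° expected from the base's outline. That is within the camera's accuracy, and the stiffness check says the arm was at its stop.

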